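# Dry run of a pipette rinse dip

## Task

Do a dry run of the rinse step: take the single-tip pipette off its stand, lower its tip about halfway down inside the small beaker and pause there for about a second, without bumping the beaker and without putting the tip into the other vessels. Then hang the pipette back upright in the same fork of the stand that it came from, and leave everything else where it was.

Things in the scene. Friction and masses are not known exactly. Their poses are not given: they have to be found in the camera images.
- pipette: Single-tip pipette, 222 mm long, 110 g, hanging upright in either fork of the stand. Origin: on its axis, at the underside of its black flange (44 x 44 x 6 mm), which rests on the prongs. z up; x, y square to the handle's faces, within 4 degrees of the stand's. Handle 30 x 30 mm, 6 to 70 mm above the origin, then a plunger to 82 mm. Below: 14 mm shaft to -80 mm, then the tip to -140 mm.
- pipette_tip (a point): The lower end of the pipette's white tapering tip (11 mm wide at its top, 3.6 mm here), on its axis, 140 mm below the pipette's origin; axes as the pipette's.
- pipette_grip (a point): Middle of the pipette's handle, a good place to grip it by two facing sides (30 mm apart), 46 mm above the pipette's origin; axes as the pipette's.
- stand: White pipette stand, fixed to the bench. Origin on the bench, midway below its two forks, which are 160 mm apart along y and open at their -x end (roughly towards the robot). Foot 14 mm high, from x = -70 to 100 mm, 240 mm along y. A cross beam at x = 48 to 72 mm carries the forks. Nothing but the pipettes rises above the prongs' tops (200 mm).
- fork_left (a point): Fork on the stand's +y side: two prongs along x, 12 mm wide, 10 mm thick, 24 mm apart. This point: middle of the slot at the prongs' top, 200 mm high, 37 mm from their open ends. A hung pipette has its origin here within 6 mm. To free it, lift some 10 to 30 mm, then move it along the stand's -x by 50 mm or more; reverse to hang. Axes as the stand's.
- fork_right (a point): The same for the fork on the stand's -y side.
- comb_pipette: Bystander: the eight-tip pipette hanging in the other fork, with the same handle and flange but a comb 84 mm wide (along y) and 42 mm high with eight small tips below. Origin under its flange. Leave it.
- small_beaker: The small beaker: open straight white cup, outside diameter 60 mm, inside 54 mm, 65 mm high, floor 4 mm thick, loose on the bench, 90 g nominal. Origin at the centre of its underside.
- small_beaker_rim (a point): Centre of the small beaker's mouth, 65 mm above its underside, z up.
- large_beaker: Bystander: a larger open white beaker, outside diameter 90 mm, 110 mm high, loose. Origin at the centre of its underside.
- large_beaker_rim (a point): Centre of the large beaker's mouth, 110 mm above its underside.
- dish: Bystander: a shallow open white dish, 90 mm across at the rim, 22 mm high, loose. Origin at the centre of its underside.
- dish_rim (a point): Centre of the dish's mouth, 22 mm above its underside.
- tip_box: Bystander: orange box of pipette tips, 120 x 85 x 50 mm, a few tips standing 12 mm above it. Origin under its centre.
- tube_rack: Bystander: flat purple tube rack, 70 x 190 x 30 mm, three tubes showing 12 mm above it. Origin under its centre.
- reagent_bottle: Bystander: capped amber bottle, 60 mm across, 120 mm high. Origin at the centre of its underside.
- timer: Bystander: flat grey timer, 60 x 70 x 18 mm, on the bench. Origin under its centre.
There are look-alikes about, which are no part of the job. What is shaped like the pipette but red is not meant. Leave any black look-alike of the small_beaker alone.

How it is judged:
On the way:
1. the pipette's tip is inside the small beaker, at least 15 mm below its rim, for at least 0.5 s (horizontal distance between pipette_tip and small_beaker_rim below 0.026 m and z of pipette_tip in the frame of small_beaker_rim between -0.065 and -0.015 m and angle between pipette's own z axis and vertical below 0.5 rad and angle between small_beaker's own z axis and vertical below 0.1 rad), for 0.5 s.
At the end, for the whole second after the job is handed in: The pipette hangs at rest by its flange in the fork it came from: within 25 mm of where it hung at the start, flange at fork height (200 mm within 5 mm), upright within 0.1 rad, carried by the stand. The small beaker stands upright within 25 mm of its starting place (distance of each of pipette, small_beaker from where it was at the start of the episode below 0.025 m and height (world z) of pipette between 0.195 and 0.205 m and angle between each of pipette, small_beaker's own z axis and vertical below 0.1 rad and linear speed of pipette below 0.02 m/s and angular speed of pipette below 0.2 rad/s and contact force between pipette and stand above 0.3 N); the robot touches nothing.
It fails at once if the small beaker is bumped: pushed with more than 8 N by the pipette, shifted by more than 25 mm or tipped by more than 0.25 rad (contact force between pipette and small_beaker above 8 N or distance of small_beaker from where it was at the start of the episode above 0.025 m or angle between small_beaker's own z axis and vertical above 0.25 rad).
It fails at once if the pipette's tip goes into the large beaker or the dish ((horizontal distance between pipette_tip and large_beaker_rim below 0.041 m and z of pipette_tip in the frame of large_beaker_rim below -0.003 m) or (horizontal distance between pipette_tip and dish_rim below 0.041 m and z of pipette_tip in the frame of dish_rim below -0.003 m)).
It fails at once if a bystander (eight-tip pipette, large beaker, dish, tip box, tube rack, bottle, timer) is moved by more than 30 mm (distance of any of comb_pipette, large_beaker, dish, tip_box, tube_rack, reagent_bottle, timer from where it was at the start of the episode above 0.03 m).
It also fails if it takes over 53 s, if anything falls off the work surface, if the arm or the gripper's body presses on something with over 40 N, if the wrist force passes 120 N, or if a joint passes its speed limit or range.

## Robot

A 6-joint arm with a two-finger parallel gripper is mounted at the origin on the work surface. World frame = base frame: x ahead of the robot, y to its left, z up, the work surface at z = 0. Lengths are in m, angles in rad, forces in N, time in s.
With the tool pointing down it reaches from about 0.225 to 0.875 m from the base axis. Payload 3.4 kg.
Tool frame: the origin (TCP) lies at the very end of the fingers, on their centre line; the grasp point (between the pads) lies 19 mm behind it (grip_depth is the distance from the TCP to the grasp point, in m); x points along the fingers, z is the direction in which the jaws open and shut, and the axes are right-handed (so a half turn about x gives the same grasp; the last joint's range is limited). The gripper opens to 85 mm and grips with 20 to 120 N. Pads are 22 mm wide; open, the fingers measure 114 mm over their backs; the gripper's body (76 mm by 85 mm) begins 54 mm behind the grasp point. The pads swing forward as they close: fully open they stand 13 mm farther back than shut.
Start: joints at [-1.463, 0.276, 1.505, -0, 1.361, -0.121], TCP at [0.13, -0.56, 0.199] pointing down, gripper open.
Joint ranges: [-2.89, 2.89], [-0.75, 2.08], [0.22, 2.7], [-1.18, 4.32], [0.11, 2.71], [-2.7, 2.7]. Speed limits (rad/s): [2.57, 2.57, 3.14, 3.14, 3.14, 3.14].

## Interface

Orientations are given as a unit quaternion [w, x, y, z].
In Python, from rig import get_state, get_image, sign_off, grip_depth gives the robot as it stands. The module is installed in compiled form; this text tells all that it offers.
- The arm moves only by the tool arm_command, never from a script. Its argument "series" is a list of rows, each an object with "dp": the shift along the tool's x, y, z scaled (see below), a list of three; "angular": the turn, a rotation vector about the tool's x, y, z scaled (see below), a list of three; "gripper": the finger opening in mm, from 0 to 85.4. A call has exactly 8 rows; each row shifts and turns the pose as measured when the row begins, along the tool's axes as they then stand; what a row does not reach is not made up. The controller multiplies each number of a shift by 0.12 m and each number of a turn by 90 degrees. A row lasts 1/8 s, in which the tool goes at most 62.5 mm and 10.7 degrees, less where a joint would pass 70% of its speed; a pose out of reach is approached as far as the arm can. A call with a number of a shift or a turn outside -1 to 1 is refused whole. A call with a gripper value outside its range is refused whole. The fingers move at their own pace and stop on an object; "grip_force" is the grip in N (left out, the last holds). Time passes only in rows, so rows that do not move let the fingers close, or fill a call up. It gives the time, the measured TCP pose, the force and the opening at its end, in the units of the state.
- get_state(): the state, without advancing time (a new reading comes with each control period).
- get_image(name): name is "scene" or "top" or "wrist"; returns a dict with "image" (480x640x3 uint8, blue, green, red), "depth" (480x640 float32, m along the optical axis (not along the pixel's ray), 0 where there is no reading), "mtx" (3x3 intrinsics, pixels), "view" (4x4, takes a point from world to camera coordinates); the wrist camera has in their place "mount" (4x4, takes a point from camera to tool coordinates, whose origin is the TCP and whose axes are the tool frame's). Camera axes: x right, y up, looking along -z (the intrinsics and any distortion apply to the point x, -y, -z); pixel columns grow to the right and rows downward; lengths in m; the calibration is good to about 2 mm. A picture is of the moment at which its call begins: read the wrist's pose just before it.
- sign_off(): hands the job in, once; it reports no verdict.
The state is a dict: "clock": time; "qpos": joint angles; "qd": joint speeds; "effort": joint torques, N m; "position": TCP position; "ee_rot": TCP orientation; "contact_force": force on the tool from outside, world axes, zero at the start; "moment": the same for the moment, N m; "width": finger opening in m.
Only numpy, scipy, OpenCV 4.12 (cv2) and the standard library are available. Lean on these libraries where they do the work, as an engineer would, in place of code of your own. Each camera call takes 0.05 s, during which the arm holds its last target. There are 200 camera calls.

## Working session

There is one attempt and no reset: what is moved stays moved. The work goes in short steps, Python scripts to look and compute and a tool call to move; the robot and the scene stay as the last step left them, time stands still between calls to the robot, and variables do not carry over. Pictures are saved under pics/ and viewed, about 8 in all and at most 12, crops included, and the job is handed in when it is done.

Besides the shell and the picture viewer there is one more tool, called after "Call:" by a JSON object that holds its "fn" and its "kwargs". arm_command: Moves the arm, as the interface text tells. Its arguments: {"type":"object","properties":{"series":{"type":"array","items":{"type":"object","properties":{"dp":{"type":"array","items":{"type":"number"}},"angular":{"type":"array","items":{"type":"number"}},"gripper":{"type":"number"}}}},"grip_force":{"type":"number"}},"required":["series"]}

```bash
mkdir -p pics; python3 - <<'E'
from rig import *
import cv2,numpy as np
print(get_state(),grip_depth)
for n in("scene","top"):
    d=get_image(n);cv2.imwrite(f"pics/{n}0.png",d["image"]);np.savez(f"{n}0.npz",**d)
    print(n,d["mtx"],np.round(d["view"],4),d.keys(),(d["depth"]>0).mean())
E
```

```text
{'clock': 0.0, 'qpos': array([-1.46303582e+00,  2.76591642e-01,  1.50612662e+00,  4.04735833e-05,
        1.36071042e+00, -1.20998947e-01]), 'qd': array([-3.72286031e-04, -1.74706148e-04, -7.90144119e-04, -3.52488250e-05,
        1.14261371e-03,  1.00085610e-03]), 'effort': array([ 5.13259238e-04, -4.16774225e+01, -2.45805430e+01,  4.61330455e-05,
        1.11402958e-02, -8.82394232e-06]), 'position': array([ 0.13033964, -0.55943033,  0.19804428]), 'ee_rot': array([ 0.55335003,  0.44014166,  0.55424203, -0.43919794]), 'contact_force': array([-0.95211932,  0.3390754 ,  0.60638193]), 'moment': array([ 0.01249629, -0.00834257, -0.0297994 ]), 'width': 0.08533409517968099} 0.0187
scene [[489.23254942   0.         320.56288141]
 [  0.         489.23254942 247.88915737]
 [  0.           0.           1.        ]] [[-0.4591  0.8884  0.0059  0.2759]
 [-0.4558 -0.2412  0.8568  0.126 ]
 [ 0.7626  0.3907  0.5157 -1.6423]
 [ 0.      0.      0.      1.    ]] dict_keys(['image', 'depth', 'mtx', 'view']) 0.9819759114583333
top [[557.14106966   0.         331.51518378]
 [  0.         557.14106966 234.3669307 ]
 [  0.           0.           1.        ]] [[-3.0000e-04 -9.9970e-01  2.5000e-02 -2.4900e-02]
 [ 9.9570e-01  2.0000e-03  9.2800e-02 -6.3110e-01]
 [-9.2800e-02  2.4900e-02  9.9540e-01 -1.1721e+00]
 [ 0.0000e+00  0.0000e+00  0.0000e+00  1.0000e+00]] dict_keys(['image', 'depth', 'mtx', 'view']) 0.995986328125
```

View pics/scene0.png

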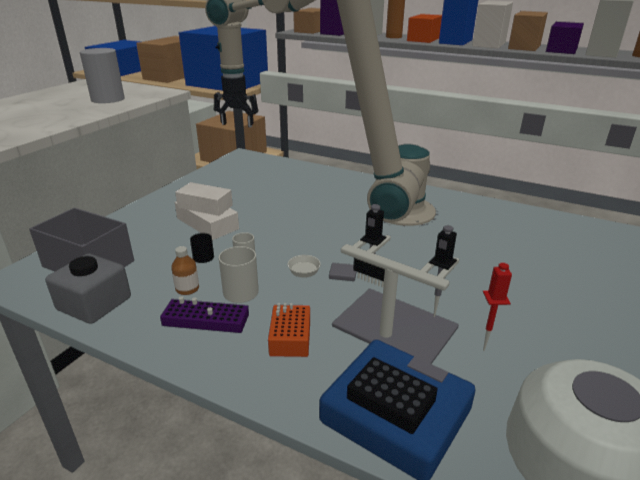

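View pics/top0.png

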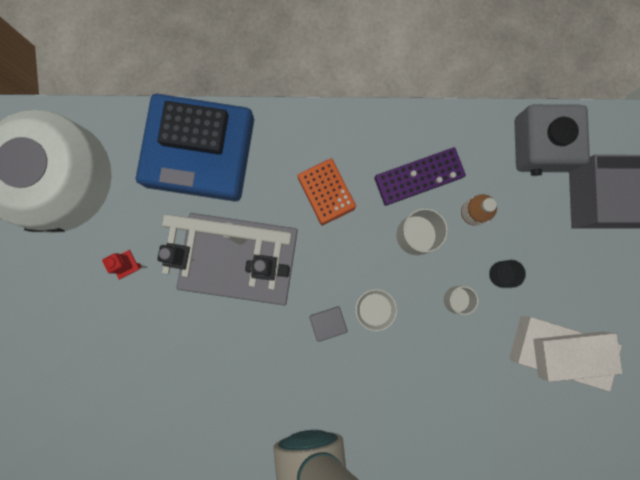

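The top view shows:
- **Black pipettes:** one single-tip in the +y fork at about (172,255), and the comb at (263,267).
- **Red look-alike:** at (120,263).
- **White cups:** small at (462,300), large at (420,232), dish at (376,310).
- **Black cup:** at (507,273).

In the scene view, the pipette at (445,247) has one shaft and the one at (372,225) has the comb. I choose the single-tip in the +y fork and the white cup at (462,300).

```bash
cat > h.py <<'E'
import numpy as np,cv2
from scipy.spatial.transform import Rotation as R
def cloud(d,c2w=None):
    if c2w is None: c2w=np.linalg.inv(d["view"])
    z=d["depth"];v,u=np.mgrid[:480,:640];K=d["mtx"]
    p=np.stack([(u-K[0,2])/K[0,0]*z,-(v-K[1,2])/K[1,1]*z,-z],-1)
    return p@c2w[:3,:3].T+c2w[:3,3]
def tool(s):
    T=np.eye(4);T[:3,:3]=R.from_quat(np.asarray(s["ee_rot"]),scalar_first=True).as_matrix();T[:3,3]=s["position"];return T
E
python3 - <<'E'
from h import *
for n,boxes in(("top",dict(pip=(155,235,192,275),comb=(245,250,292,285),beak=(445,282,482,318),big=(395,205,450,258),dish=(350,285,400,335),stand=(160,210,300,300),blk=(485,255,530,290),red=(100,245,145,280),bottle=(460,190,500,226))),("scene",dict(pip=(428,225,462,275),beak=(230,232,257,255)))):
    d=dict(np.load(n+"0.npz"));P=cloud(d);im=d["image"].astype(int)
    for k,(a,b,c,e) in boxes.items():
        p=P[b:e,a:c].reshape(-1,3);q=im[b:e,a:c].reshape(-1,3)
        dark=q.max(1)<70
        if k in("pip","comb"):
            m=dark&(p[:,2]>.19);p=p[m]
            print(n,k,m.sum(),np.percentile(p,[1,50,99],axis=0).round(3).tolist())
            for lo,hi in((.2,.215),(.22,.267),(.266,.275),(.276,.3)):
                r=p[(p[:,2]>lo)&(p[:,2]<hi)]
                if len(r)>8:print("  ",lo,len(r),r.min(0).round(3),r.max(0).round(3))
        elif k=="stand":
            m=(p[:,2]>.185)&(q.min(1)>110);r=p[m]
            # beam: far x part
            print("standtop",np.percentile(r,[1,50,99],axis=0).round(3).tolist())
            M=((P[...,2]>.18)&(im.min(-1)>110)).astype(np.uint8);M[:210]=0;M[300:]=0;M[:,:160]=0;M[:,300:]=0
            pts=P[M>0]
            for y0 in np.arange(pts[:,1].min(),pts[:,1].max(),.02):
                t=pts[abs(pts[:,1]-y0-.01)<.01]
                if len(t):print("   y",round(y0+.01,3),"x",t[:,0].min().round(3),t[:,0].max().round(3),np.median(t[:,2]).round(3))
        else:
            zt=np.percentile(p[:,2],98);m=p[:,2]>zt-.008;r=p[m]
            cc,rad=cv2.minEnclosingCircle(r[:,:2].astype(np.float32))
            print(n,k,"ztop",zt.round(3),"c",np.round(cc,3),"r",round(rad,3))
E
python3 - <<'E'
import cv2
a=cv2.imread("pics/scene0.png");b=cv2.imread("pics/top0.png")
s=lambda i,x,y:cv2.resize(i[y:y+120,x:x+160],(400,300),interpolation=3)
import numpy as np
cv2.imwrite("pics/c0.png",np.vstack([np.hstack([s(a,350,200),s(a,170,210)]),np.hstack([s(b,150,200),s(b,400,210)])]))
E
```

```text
top pip 495 [[0.555, 0.243, 0.201], [0.572, 0.252, 0.235], [0.596, 0.283, 0.273]]
   0.2 197 [0.553 0.241 0.201] [0.597 0.287 0.215]
   0.22 165 [0.558 0.247 0.222] [0.591 0.279 0.267]
   0.266 142 [0.559 0.248 0.266] [0.59  0.278 0.273]
top comb 412 [[0.52, 0.006, 0.2], [0.551, 0.096, 0.249], [0.575, 0.125, 1.226]]
   0.2 175 [0.533 0.081 0.2  ] [0.577 0.127 0.215]
   0.22 103 [0.539 0.088 0.221] [0.57  0.12  0.267]
   0.266 143 [0.541 0.089 0.266] [0.57  0.119 0.273]
top beak ztop 0.066 c [ 0.506 -0.161] r 0.168
top big ztop 0.11 c [ 0.585 -0.124] r 0.145
top dish ztop 0.023 c [ 0.487 -0.078] r 0.089
standtop [[0.52, 0.006, 0.192], [0.618, 0.175, 0.198], [0.649, 0.289, 1.226]]
   y 0.056 x 0.597 0.62 0.198
   y 0.076 x 0.517 0.624 0.198
   y 0.096 x 0.515 0.626 0.198
   y 0.116 x 0.52 0.629 0.198
   y 0.136 x 0.52 0.631 0.198
   y 0.156 x 0.61 0.635 0.198
   y 0.176 x 0.611 0.638 0.198
   y 0.196 x 0.615 0.64 0.198
   y 0.216 x 0.618 0.644 0.199
   y 0.236 x 0.538 0.646 0.198
   y 0.256 x 0.538 0.649 0.198
   y 0.276 x 0.544 0.653 0.198
   y 0.296 x 0.544 0.653 0.197
top blk ztop 0.066 c [ 0.536 -0.213] r 0.219
top red ztop 0.222 c [0.541 0.197] r 0.192
top bottle ztop 0.121 c [ 0.606 -0.174] r 0.199
scene pip 716 [[0.566, 0.244, 0.202], [0.59, 0.268, 0.236], [0.601, 0.287, 0.279]]
   0.2 193 [0.562 0.242 0.201] [0.603 0.289 0.215]
   0.22 375 [0.566 0.249 0.22 ] [0.596 0.281 0.267]
   0.266 99 [0.569 0.25  0.266] [0.595 0.282 0.274]
   0.276 14 [0.58  0.257 0.277] [0.587 0.273 0.281]
scene beak ztop 0.111 c [1.019 0.091] r 0.536
```

View pics/c0.png

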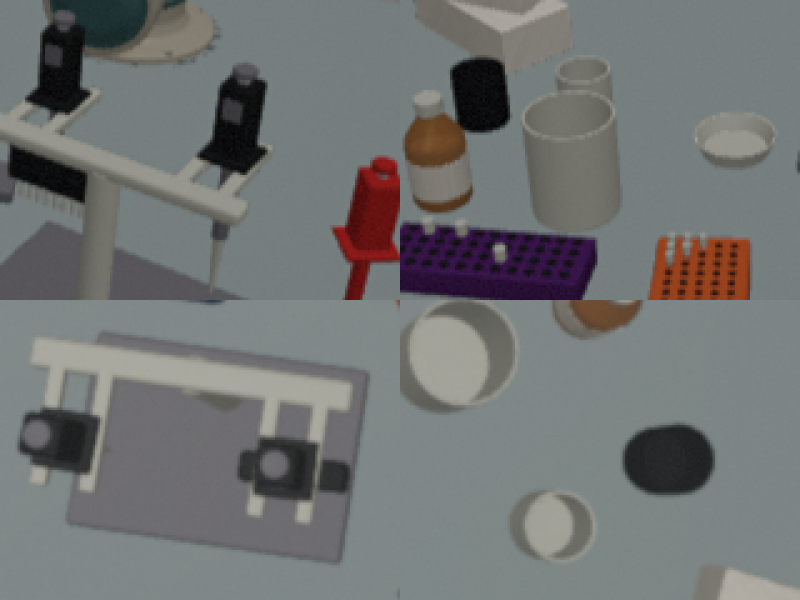

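The crop confirms the choice: a single shaft and white tip in the +y fork, and a white small cup next to the black one. Next I refine the positions and plan the move.

```bash
python3 - <<'E'
from h import *
from rig import *
d=dict(np.load("top0.npz"));P=cloud(d)
def rim(b,lo,hi,n):
    a,t,c,e=b;p=P[t:e,a:c].reshape(-1,3);r=p[(p[:,2]>lo)&(p[:,2]<hi)]
    cc,rad=cv2.minEnclosingCircle(r[:,:2].astype(np.float32));print(n,np.round(cc,3),round(rad,3),len(r),np.median(r[:,2]).round(3))
rim((440,278,487,322),.058,.072,"beak");rim((395,205,450,258),.102,.116,"big");rim((350,285,400,335),.017,.03,"dish")
# scene view of beaker by colour/height
s=dict(np.load("scene0.npz"));Q=cloud(s);p=Q[228:262,225:262].reshape(-1,3)
r=p[(p[:,2]>.058)&(p[:,2]<.072)&(p[:,0]<.54)];print("scene beak",r[:,:2].min(0).round(3),r[:,:2].max(0).round(3),len(r))
# handle top rects
for n,(a,t,c,e) in dict(pip=(150,230,195,280),comb=(240,245,292,290)).items():
    for lo,hi in((.262,.275),(.2,.212)):
        p=P[t:e,a:c].reshape(-1,3);r=p[(p[:,2]>lo)&(p[:,2]<hi)];print(n,lo,cv2.minAreaRect(r[:,:2].astype(np.float32)))
T=tool(get_state());print(T.round(3))
print(get_image("wrist")["mount"].round(3))
E
```

```text
beak [ 0.491 -0.299] 0.03 156 0.063
big [ 0.633 -0.212] 0.045 246 0.108
dish [ 0.469 -0.12 ] 0.045 236 0.02
scene beak [ 0.463 -0.328] [ 0.525 -0.266] 131
pip 0.262 ((0.5748929381370544, 0.26395586133003235), (0.03088458999991417, 0.029739070683717728), 80.50843811035156)
pip 0.2 ((0.584489643573761, 0.26039883494377136), (0.048228513449430466, 0.08510229736566544), 79.86205291748047)
comb 0.262 ((0.5547547340393066, 0.10407154262065887), (0.029840784147381783, 0.029931465163826942), 83.66310119628906)
comb 0.2 ((0.5578658580780029, 0.10290006548166275), (0.04691939800977707, 0.08176640421152115), 82.44110107421875)
[[-0.     0.974  0.227  0.13 ]
 [ 0.002  0.227 -0.974 -0.559]
 [-1.     0.    -0.002  0.198]
 [ 0.     0.     0.     1.   ]]
[[ 0.001  0.286 -0.958 -0.174]
 [ 0.001  0.958  0.286  0.072]
 [ 1.    -0.002  0.     0.001]
 [ 0.     0.     0.     1.   ]]
```

Call:
{"fn": "arm_command", "kwargs": {"series": [{"dp": [-0.17,0,0],"angular": [-0.094,0,0],"gripper": 85},{"dp": [-0.17,0,0],"angular": [-0.094,0,0],"gripper": 85},{"dp": [-0.17,0,0],"angular": [-0.094,0,0],"gripper": 85},{"dp": [-0.17,0,0],"angular": [-0.094,0,0],"gripper": 85},{"dp": [-0.17,0,0],"angular": [-0.094,0,0],"gripper": 85},{"dp": [-0.17,0,0],"angular": [-0.094,0,0],"gripper": 85},{"dp": [-0.17,0,0],"angular": [-0.094,0,0],"gripper": 85},{"dp": [-0.17,0,0],"angular": [-0.094,0,0],"gripper": 85}]}}

```text
clock: 1.15
position: [0.1301, -0.5575, 0.3609]
ee_rot: [0.705, 0.048, 0.707, -0.038]
contact_force: [0.0, -0.8, -0.6]
width: 0.0848
```

```bash
cat >> h.py <<'E'
def go(target,yaw_deg,s,pr=True):
    """total dp and turn in tool axes, in command units, for TCP target with tool down, tool z at yaw"""
    T=tool(s);a=np.radians(yaw_deg);z=np.array([np.cos(a),np.sin(a),0]);x=np.array([0,0,-1.]);G=np.stack([x,np.cross(z,x),z],1)
    dp=T[:3,:3].T@(np.array(target)-T[:3,3])/.12;rv=R.from_matrix(T[:3,:3].T@G).as_rotvec()/(np.pi/2)
    print("clock",round(s["clock"],2),"pos",T[:3,3].round(4),"yaw",np.degrees(np.arctan2(T[1,2],T[0,2])).round(2),"dp",dp.round(3),"ang",rv.round(4),"w",round(s["width"],4),"F",np.round(s["contact_force"],2))
E
python3 -c "
from h import *;from rig import *
go([.56,.19,.36],-9.5,get_state())"
```

```text
clock 1.15 pos [ 0.1301 -0.5575  0.3609] yaw -6.96 dp [0.086 6.617 2.801] ang [ 0.0282 -0.0022 -0.0084] w 0.0848 F [ 0.   -0.84 -0.58]
```

Call:
{"fn": "arm_command", "kwargs": {"series": [{"dp": [0,0.2,0.09],"angular": [0,0,0],"gripper": 85},{"dp": [0,0.44,0.175],"angular": [0,0,0],"gripper": 85},{"dp": [0,0.44,0.175],"angular": [0,0,0],"gripper": 85},{"dp": [0,0.44,0.175],"angular": [0,0,0],"gripper": 85},{"dp": [0,0.44,0.175],"angular": [0,0,0],"gripper": 85},{"dp": [0,0.44,0.175],"angular": [0,0,0],"gripper": 85},{"dp": [0,0.44,0.175],"angular": [0,0,0],"gripper": 85},{"dp": [0,0.44,0.175],"angular": [0,0,0],"gripper": 85}]}}

```text
clock: 2.15
position: [0.3387, -0.1791, 0.3635]
ee_rot: [0.705, 0.051, 0.706, -0.041]
contact_force: [0.7, 0.1, 0.0]
width: 0.0851
```

Call:
{"fn": "arm_command", "kwargs": {"series": [{"dp": [0,0.44,0.175],"angular": [0,0,0],"gripper": 85},{"dp": [0,0.44,0.175],"angular": [0,0,0],"gripper": 85},{"dp": [0,0.44,0.175],"angular": [0,0,0],"gripper": 85},{"dp": [0,0.44,0.175],"angular": [0,0,0],"gripper": 85},{"dp": [0,0.44,0.175],"angular": [0,0,0],"gripper": 85},{"dp": [0,0.44,0.175],"angular": [0,0,0],"gripper": 85},{"dp": [0,0.44,0.175],"angular": [0,0,0],"gripper": 85},{"dp": [0,0.2,0.09],"angular": [0,0,0],"gripper": 85}]}}

```text
clock: 3.15
position: [0.5501, 0.2066, 0.3667]
ee_rot: [0.706, 0.049, 0.706, -0.04]
contact_force: [0.2, 0.5, 0.1]
width: 0.0846
```

```bash
python3 -c "
from h import *;from rig import *
go([.576,.264,.34],-9.5,get_state())"
```

```text
clock 3.15 pos [0.5501 0.2066 0.3667] yaw -7.21 dp [0.228 0.499 0.154] ang [ 0.0254 -0.0006 -0.0073] w 0.0846 F [0.19 0.51 0.09]
```

Call:
{"fn": "arm_command", "kwargs": {"series": [{"dp": [0.06,0.12,0.04],"angular": [0.013,0,-0.004],"gripper": 85},{"dp": [0.06,0.12,0.04],"angular": [0.013,0,-0.004],"gripper": 85},{"dp": [0.06,0.12,0.04],"angular": [0,0,0],"gripper": 85},{"dp": [0.05,0.12,0.03],"angular": [0,0,0],"gripper": 85},{"dp": [0,0.02,0],"angular": [0,0,0],"gripper": 85},{"dp": [0,0,0],"angular": [0,0,0],"gripper": 85},{"dp": [0,0,0],"angular": [0,0,0],"gripper": 85},{"dp": [0,0,0],"angular": [0,0,0],"gripper": 85}]}}

```text
clock: 4.15
position: [0.5782, 0.2668, 0.3363]
ee_rot: [0.703, 0.057, 0.706, -0.06]
contact_force: [0.9, -0.9, 0.5]
width: 0.0847
```

```bash
python3 - <<'E'
from h import *;from rig import *
s=get_state();go([.576,.264,.227],-9.5,s)
d=get_image("wrist");cv2.imwrite("pics/w1.png",d["image"])
np.savez("w1.npz",T=tool(s),**d)
P=cloud(d,tool(s)@d["mount"])
for lo,hi in((.262,.274),(.2,.21),(.275,.29)):
    m=((P[...,2]>lo)&(P[...,2]<hi)&(d["image"].max(-1)<(200 if lo>.27 else 80))&(abs(P[...,1]-.264)<.05)&(abs(P[...,0]-.576)<.06)).astype(np.uint8)
    m=cv2.morphologyEx(m,cv2.MORPH_OPEN,np.ones((5,5)))
    r=P[m>0];v,u=np.nonzero(m)
    if len(r):print(lo,len(r),u.mean(),v.mean(),np.median(r[:,2]),cv2.minAreaRect(r[:,:2].astype(np.float32)))
E
```

```text
clock 4.15 pos [0.5782 0.2668 0.3363] yaw -9.46 dp [ 0.911 -0.023 -0.011] ang [ 0.0004 -0.0025  0.0024] w 0.0847 F [ 0.89 -0.94  0.47]
0.262 1377 318.479302832244 233.73347857661582 0.26872023281852475 ((0.576193630695343, 0.2650979459285736), (0.02901311218738556, 0.02964913658797741), 80.00769805908203)
0.2 1046 320.58795411089864 198.37093690248565 0.20519027926564437 ((0.5772448182106018, 0.270622193813324), (0.03196953982114792, 0.043386977165937424), 79.67942810058594)
0.275 889 318.03374578177727 247.0134983127109 0.28121001912457827 ((0.575752854347229, 0.26482564210891724), (0.019168218597769737, 0.01891566626727581), 80.26143646240234)
```

View pics/w1.png

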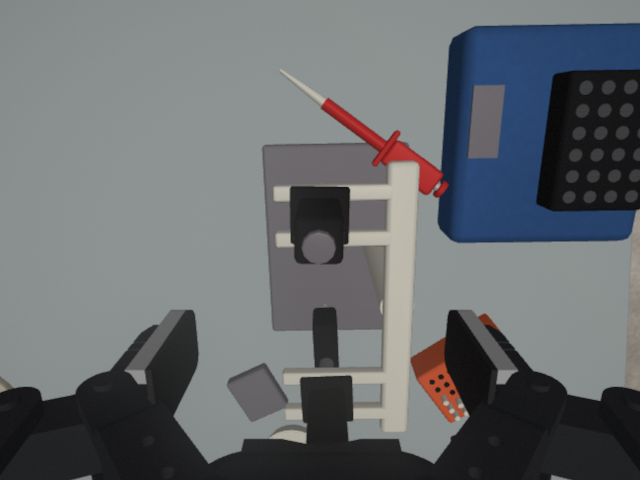

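Handle top at pixel (318,233), between the pads. The two views agree on its centre, (0.576, 0.265), within a few mm. Its top is at z = 0.269 and the flange top at 0.205. I descend over it.

Call:
{"fn": "arm_command", "kwargs": {"series": [{"dp": [0.13,-0.015,-0.018],"angular": [0,0,0],"gripper": 85},{"dp": [0.14,0,0],"angular": [0,0,0],"gripper": 85},{"dp": [0.14,0,0],"angular": [0,0,0],"gripper": 85},{"dp": [0.14,0,0],"angular": [0,0,0],"gripper": 85},{"dp": [0.14,0,0],"angular": [0,0,0],"gripper": 85},{"dp": [0.12,0,0],"angular": [0,0,0],"gripper": 85},{"dp": [0.06,0,0],"angular": [0,0,0],"gripper": 85},{"dp": [0,0,0],"angular": [0,0,0],"gripper": 85}]}}

```text
clock: 5.2
position: [0.5762, 0.2633, 0.232]
ee_rot: [0.705, 0.059, 0.704, -0.06]
contact_force: [-0.6, 0.7, 0.0]
width: 0.085
```

```bash
python3 -c "
from h import *;from rig import *
go([.576,.265,.227],-9.7,get_state())"
```

```text
clock 5.2 pos [0.5762 0.2633 0.232 ] yaw -9.6 dp [ 0.042  0.013 -0.004] ang [0.0011 0.0012 0.0008] w 0.085 F [-0.6   0.68  0.02]
```

Call:
{"fn": "arm_command", "kwargs": {"series": [{"dp": [0.04,0.012,0],"angular": [0,0,0],"gripper": 85},{"dp": [0,0,0],"angular": [0,0,0],"gripper": 45},{"dp": [0,0,0],"angular": [0,0,0],"gripper": 32},{"dp": [0,0,0],"angular": [0,0,0],"gripper": 20},{"dp": [0,0,0],"angular": [0,0,0],"gripper": 15},{"dp": [0,0,0],"angular": [0,0,0],"gripper": 15},{"dp": [0,0,0],"angular": [0,0,0],"gripper": 15},{"dp": [0,0,0],"angular": [0,0,0],"gripper": 15}], "grip_force": 45}}

```text
clock: 6.2
position: [0.5774, 0.2654, 0.2289]
ee_rot: [0.706, 0.059, 0.703, -0.059]
contact_force: [-0.7, -1.0, -0.3]
width: 0.0285
```

```bash
python3 -c "
from h import *;from rig import *
s=get_state();go([.576,.265,.247],-9.7,s);p=s['position'];a=np.radians(-8.2)
go([p[0]-.08*np.cos(a),p[1]-.08*np.sin(a),p[2]],-9.7,s)"
```

```text
clock 6.2 pos [0.5774 0.2654 0.2289] yaw -9.59 dp [-0.151 -0.005 -0.011] ang [ 0.0012  0.0032 -0.0004] w 0.0285 F [-0.71 -1.04 -0.31]
clock 6.2 pos [0.5774 0.2654 0.2289] yaw -9.59 dp [-0.003 -0.016 -0.666] ang [ 0.0012  0.0032 -0.0004] w 0.0285 F [-0.71 -1.04 -0.31]
```

Call:
{"fn": "arm_command", "kwargs": {"series": [{"dp": [-0.04,0,0],"angular": [0,0,0],"gripper": 15},{"dp": [-0.05,0,0],"angular": [0,0,0],"gripper": 15},{"dp": [-0.05,0,0],"angular": [0,0,0],"gripper": 15},{"dp": [-0.03,0,0],"angular": [0,0,0],"gripper": 15},{"dp": [0,0,0],"angular": [0,0,0],"gripper": 15},{"dp": [0,0,0],"angular": [0,0,0],"gripper": 15},{"dp": [0,0,0],"angular": [0,0,0],"gripper": 15},{"dp": [0,0,0],"angular": [0,0,0],"gripper": 15}]}}

```text
clock: 7.2
position: [0.5771, 0.2652, 0.2499]
ee_rot: [0.706, 0.059, 0.703, -0.059]
contact_force: [0.1, 0.7, -1.7]
width: 0.0286
```

```bash
python3 - <<'E'
from h import *;from rig import *
go([.576,.265,.247],-9.7,get_state())
d=get_image("scene");im=d["image"];cv2.imwrite("pics/s2.png",cv2.resize(im[160:340,320:560],(800,600),interpolation=3))
E
```

```text
clock 7.2 pos [0.5771 0.2652 0.2499] yaw -9.59 dp [ 0.024 -0.003 -0.009] ang [0.0012 0.0025 0.0001] w 0.0286 F [ 0.13  0.71 -1.73]
```

View pics/s2.png

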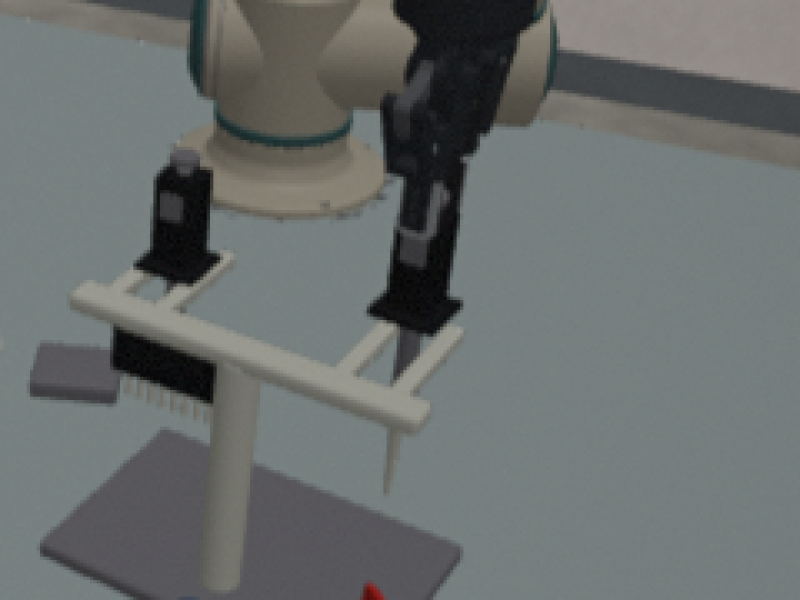

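The pipette is off the prongs, with its flange visibly clear at crop (415,310). I move it out along the stand's -x.

Call:
{"fn": "arm_command", "kwargs": {"series": [{"dp": [0,-0.002,-0.08],"angular": [0,0,0],"gripper": 15},{"dp": [0,-0.002,-0.12],"angular": [0,0,0],"gripper": 15},{"dp": [0,-0.003,-0.14],"angular": [0,0,0],"gripper": 15},{"dp": [0,-0.003,-0.14],"angular": [0,0,0],"gripper": 15},{"dp": [0,-0.003,-0.14],"angular": [0,0,0],"gripper": 15},{"dp": [0,-0.002,-0.12],"angular": [0,0,0],"gripper": 15},{"dp": [-0.05,-0.002,-0.06],"angular": [0,0,0],"gripper": 15},{"dp": [-0.12,0,0],"angular": [0,0,0],"gripper": 15}]}}

```text
clock: 8.25
position: [0.4727, 0.2801, 0.2706]
ee_rot: [0.705, 0.058, 0.704, -0.059]
contact_force: [0.8, 0.7, -1.0]
width: 0.0286
```

```bash
python3 -c "
from h import *;from rig import *
go([.40,.14,.31],-9.7,get_state());go([.492,-.298,.31],-9.7,get_state())"
```

```text
clock 8.25 pos [0.4727 0.2801 0.2706] yaw -9.51 dp [-0.328 -1.252 -0.404] ang [0.0021 0.0009 0.0005] w 0.0286 F [ 0.77  0.68 -0.96]
clock 8.25 pos [0.4727 0.2801 0.2706] yaw -9.51 dp [-0.323 -4.725  0.955] ang [0.0021 0.0009 0.0005] w 0.0286 F [ 0.77  0.68 -0.96]
```

Call:
{"fn": "arm_command", "kwargs": {"series": [{"dp": [-0.16,-0.08,0],"angular": [0,0,0],"gripper": 15},{"dp": [-0.16,-0.2,0],"angular": [0,0,0],"gripper": 15},{"dp": [-0.12,-0.3,0],"angular": [0,0,0],"gripper": 15},{"dp": [-0.06,-0.34,0],"angular": [0,0,0],"gripper": 15},{"dp": [0,-0.34,0],"angular": [0,0,0],"gripper": 15},{"dp": [0,-0.34,0.02],"angular": [0,0,0],"gripper": 15},{"dp": [0,-0.34,0.05],"angular": [0,0,0],"gripper": 15},{"dp": [0,-0.34,0.1],"angular": [0,0,0],"gripper": 15}]}}

```text
clock: 9.25
position: [0.4556, 0.0006, 0.3436]
ee_rot: [0.713, 0.058, 0.696, -0.057]
contact_force: [0.6, -0.0, -1.0]
width: 0.0283
```

Call:
{"fn": "arm_command", "kwargs": {"series": [{"dp": [0,-0.34,0.12],"angular": [0,0,0],"gripper": 15},{"dp": [0,-0.34,0.12],"angular": [0,0,0],"gripper": 15},{"dp": [0,-0.34,0.12],"angular": [0,0,0],"gripper": 15},{"dp": [0,-0.34,0.12],"angular": [0,0,0],"gripper": 15},{"dp": [0,-0.34,0.12],"angular": [0,0,0],"gripper": 15},{"dp": [0,-0.24,0.09],"angular": [0,0,0],"gripper": 15},{"dp": [0,-0.1,0.04],"angular": [0,0,0],"gripper": 15},{"dp": [0,0,0],"angular": [0,0,0],"gripper": 15}]}}

```text
clock: 10.25
position: [0.5072, -0.2721, 0.3546]
ee_rot: [0.718, 0.059, 0.691, -0.062]
contact_force: [0.5, -0.3, -0.4]
width: 0.0284
```

```bash
python3 -c "
from h import *;from rig import *
go([.492,-.298,.31],-9.7,get_state())"
```

```text
clock 10.25 pos [ 0.5072 -0.2721  0.3546] yaw -9.83 dp [ 0.368 -0.233 -0.102] ang [-0.0015  0.0246  0.0013] w 0.0284 F [ 0.52 -0.29 -0.42]
```

Call:
{"fn": "arm_command", "kwargs": {"series": [{"dp": [0.08,-0.06,-0.025],"angular": [0,0.012,0],"gripper": 15},{"dp": [0.08,-0.06,-0.025],"angular": [0,0.012,0],"gripper": 15},{"dp": [0.08,-0.06,-0.025],"angular": [0,0,0],"gripper": 15},{"dp": [0.08,-0.05,-0.025],"angular": [0,0,0],"gripper": 15},{"dp": [0.05,0,0],"angular": [0,0,0],"gripper": 15},{"dp": [0,0,0],"angular": [0,0,0],"gripper": 15},{"dp": [0,0,0],"angular": [0,0,0],"gripper": 15},{"dp": [0,0,0],"angular": [0,0,0],"gripper": 15}]}}

```text
clock: 11.25
position: [0.4896, -0.2951, 0.3077]
ee_rot: [0.704, 0.059, 0.705, -0.059]
contact_force: [0.1, 0.0, -1.1]
width: 0.0289
```

```bash
python3 - <<'E'
from h import *;from rig import *
s=get_state();go([.492,-.298,.204],-9.7,s)
w=get_image("wrist");P=cloud(w,tool(s)@w["mount"])
r=P[(P[...,2]>.058)&(P[...,2]<.072)&(np.hypot(P[...,0]-.492,P[...,1]+.298)<.045)]
print("wrist rim",len(r),np.median(r[:,2]),cv2.minEnclosingCircle(r[:,:2].astype(np.float32)))
for n in("scene","top"):
    d=get_image(n);Q=cloud(d)
    for lo,hi in((.13,.17),(.17,.2),(.2,.25)):
        q=Q[(Q[...,2]>lo)&(Q[...,2]<hi)&(np.hypot(Q[...,0]-s["position"][0],Q[...,1]-s["position"][1])<.035)]
        if len(q):print(n,lo,len(q),q.mean(0).round(3),q.min(0).round(3),q.max(0).round(3))
    if n=="scene": a=d["image"]
a=cv2.resize(a[100:280,140:380],(400,300),interpolation=3)
cv2.imwrite("pics/s3.png",np.hstack([a,cv2.resize(w["image"],(400,300))]))
E
```

```text
clock 11.25 pos [ 0.4896 -0.2951  0.3077] yaw -9.62 dp [ 0.864 -0.02   0.025] ang [ 0.0008 -0.0011  0.0003] w 0.0289 F [ 0.1   0.03 -1.09]
wrist rim 575 0.06407319516310761 ((0.4910729229450226, -0.2991349399089813), 0.029994789510965347)
scene 0.13 17 [ 0.487 -0.295  0.157] [ 0.483 -0.299  0.141] [ 0.49  -0.292  0.17 ]
scene 0.17 35 [ 0.488 -0.293  0.186] [ 0.482 -0.298  0.171] [ 0.494 -0.289  0.2  ]
scene 0.2 95 [ 0.491 -0.292  0.226] [ 0.483 -0.3    0.202] [ 0.498 -0.287  0.249]
top 0.13 8 [ 0.485 -0.293  0.157] [ 0.482 -0.294  0.146] [ 0.488 -0.292  0.167]
top 0.17 10 [ 0.486 -0.292  0.18 ] [ 0.483 -0.294  0.171] [ 0.488 -0.291  0.189]
top 0.2 31 [ 0.487 -0.29   0.213] [ 0.48  -0.295  0.201] [ 0.493 -0.288  0.228]
```

View pics/s3.png

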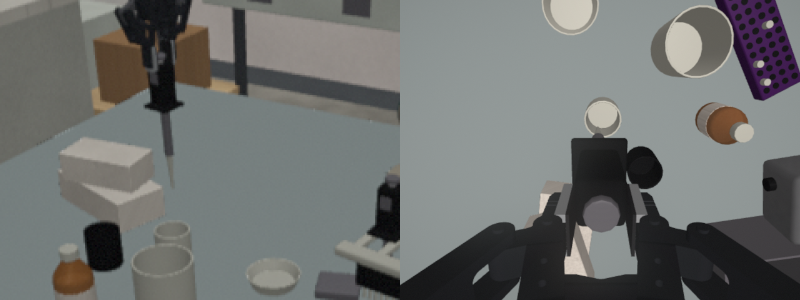

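The wrist rim measurement (0.491,-0.299) agrees with the top view. The tip hangs near (0.485,-0.295) in both views, so I shift about 6 mm while descending.

Call:
{"fn": "arm_command", "kwargs": {"series": [{"dp": [0.06,-0.008,0.025],"angular": [0,0,0],"gripper": 15},{"dp": [0.1,-0.008,0.025],"angular": [0,0,0],"gripper": 15},{"dp": [0.1,0,0],"angular": [0,0,0],"gripper": 15},{"dp": [0.1,0,0],"angular": [0,0,0],"gripper": 15},{"dp": [0.08,0,0],"angular": [0,0,0],"gripper": 15},{"dp": [0.05,0,0],"angular": [0,0,0],"gripper": 15},{"dp": [0,0,0],"angular": [0,0,0],"gripper": 15},{"dp": [0,0,0],"angular": [0,0,0],"gripper": 15}]}}

```text
clock: 12.4
position: [0.4951, -0.2979, 0.2436]
ee_rot: [0.703, 0.06, 0.706, -0.059]
contact_force: [1.0, -0.0, -1.8]
width: 0.0284
```

```bash
python3 - <<'E'
from h import *;from rig import *
s=get_state();go([.497,-.298,.202],-9.7,s)
a=get_image("scene")["image"];b=get_image("top")["image"]
cv2.imwrite("pics/s4.png",np.hstack([cv2.resize(a[180:270,180:300],(400,300),interpolation=3),cv2.resize(b[255:345,400:520],(400,300),interpolation=3)]))
E
```

```text
clock 12.4 pos [ 0.4951 -0.2979  0.2436] yaw -9.61 dp [0.347 0.002 0.017] ang [ 0.0009 -0.0023 -0.0003] w 0.0284 F [ 0.96 -0.05 -1.79]
```

View pics/s4.png

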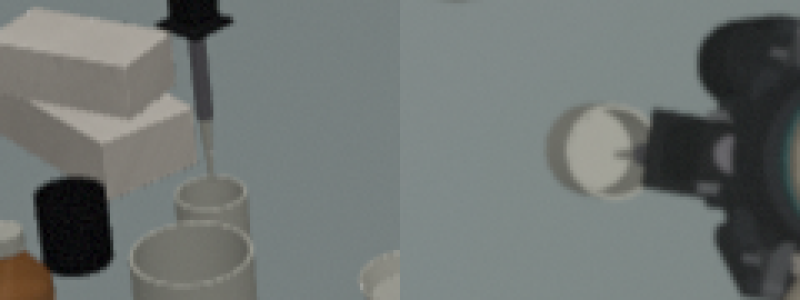

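The tip at crop (210,178) sits just above the mouth centre (212,190), about 10 mm above the rim. I lower it to halfway and hold.

Call:
{"fn": "arm_command", "kwargs": {"series": [{"dp": [0.06,0,0.005],"angular": [0,0,0],"gripper": 15},{"dp": [0.08,0,0],"angular": [0,0,0],"gripper": 15},{"dp": [0.08,0,0],"angular": [0,0,0],"gripper": 15},{"dp": [0.07,0,0],"angular": [0,0,0],"gripper": 15},{"dp": [0.04,0,0],"angular": [0,0,0],"gripper": 15},{"dp": [0,0,0],"angular": [0,0,0],"gripper": 15},{"dp": [0,0,0],"angular": [0,0,0],"gripper": 15},{"dp": [0,0,0],"angular": [0,0,0],"gripper": 15}]}}

```text
clock: 13.5
position: [0.4957, -0.2981, 0.2015]
ee_rot: [0.704, 0.059, 0.706, -0.059]
contact_force: [0.3, -0.7, -1.7]
width: 0.0285
```

Call:
{"fn": "arm_command", "kwargs": {"series": [{"dp": [0,0,0],"angular": [0,0,0],"gripper": 15},{"dp": [0,0,0],"angular": [0,0,0],"gripper": 15},{"dp": [0,0,0],"angular": [0,0,0],"gripper": 15},{"dp": [0,0,0],"angular": [0,0,0],"gripper": 15},{"dp": [0,0,0],"angular": [0,0,0],"gripper": 15},{"dp": [0,0,0],"angular": [0,0,0],"gripper": 15},{"dp": [0,0,0],"angular": [0,0,0],"gripper": 15},{"dp": [0,0,0],"angular": [0,0,0],"gripper": 15}]}}

```text
clock: 14.5
position: [0.496, -0.2983, 0.2022]
ee_rot: [0.704, 0.059, 0.705, -0.059]
contact_force: [0.3, 0.3, -1.6]
width: 0.0286
```

```bash
python3 - <<'E'
from h import *;from rig import *
s=get_state();go([.497,-.298,.202],-9.7,s)
a=get_image("scene")["image"];b=get_image("top")["image"]
cv2.imwrite("pics/s5.png",np.hstack([cv2.resize(a[180:270,180:300],(400,300),interpolation=3),cv2.resize(b[255:345,400:520],(400,300),interpolation=3)]))
E
```

```text
clock 14.5 pos [ 0.496  -0.2983  0.2022] yaw -9.61 dp [0.002 0.004 0.008] ang [ 0.001  -0.0012  0.0003] w 0.0286 F [ 0.29  0.33 -1.57]
```

View pics/s5.png

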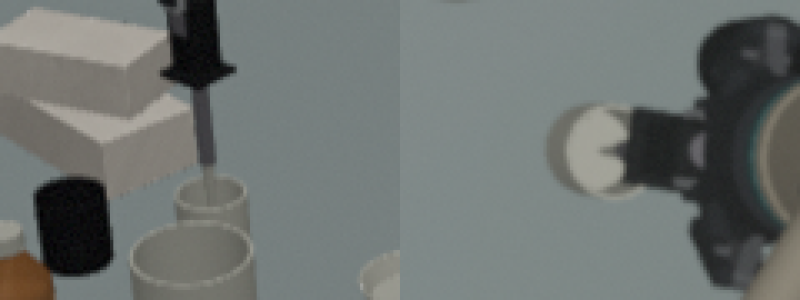

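The tip is inside the cup, entering at crop (208,190), and the beaker hasn't moved. I've held it for over a second, so now I raise it and carry it back.

Call:
{"fn": "arm_command", "kwargs": {"series": [{"dp": [-0.08,0,0],"angular": [0,0,0],"gripper": 15},{"dp": [-0.12,0,0],"angular": [0,0,0],"gripper": 15},{"dp": [-0.16,0,0],"angular": [0,0,0],"gripper": 15},{"dp": [-0.18,0,0],"angular": [0,0,0],"gripper": 15},{"dp": [-0.18,0,0],"angular": [0,0,0],"gripper": 15},{"dp": [-0.16,0,0],"angular": [0,0,0],"gripper": 15},{"dp": [-0.14,0,0],"angular": [0,0,0],"gripper": 15},{"dp": [-0.06,0,0],"angular": [0,0,0],"gripper": 15}]}}

```text
clock: 15.6
position: [0.497, -0.2987, 0.3438]
ee_rot: [0.706, 0.058, 0.703, -0.061]
contact_force: [-0.2, -0.0, -0.8]
width: 0.0287
```

```bash
python3 - <<'E'
from h import *;from rig import *
s=get_state();go([.45,0,.33],-9.7,s);go([.473,.28,.33],-9.7,s)
E
```

```text
clock 15.6 pos [ 0.497  -0.2987  0.3438] yaw -9.61 dp [ 0.101  2.39  -0.802] ang [0.001  0.0033 0.0027] w 0.0287 F [-0.17 -0.04 -0.76]
clock 15.6 pos [ 0.497  -0.2987  0.3438] yaw -9.61 dp [ 0.09   4.722 -1.003] ang [0.001  0.0033 0.0027] w 0.0287 F [-0.17 -0.04 -0.76]
```

Call:
{"fn": "arm_command", "kwargs": {"series": [{"dp": [0,0.2,-0.06],"angular": [0,0,0],"gripper": 15},{"dp": [0,0.3,-0.11],"angular": [0,0,0],"gripper": 15},{"dp": [0,0.3,-0.11],"angular": [0,0,0],"gripper": 15},{"dp": [0,0.3,-0.11],"angular": [0,0,0],"gripper": 15},{"dp": [0,0.3,-0.11],"angular": [0,0,0],"gripper": 15},{"dp": [0,0.3,-0.11],"angular": [0,0,0],"gripper": 15},{"dp": [0,0.3,-0.11],"angular": [0,0,0],"gripper": 15},{"dp": [0,0.3,-0.11],"angular": [0,0,0],"gripper": 15}]}}

```text
clock: 16.6
position: [0.4371, 0.0059, 0.3405]
ee_rot: [0.704, 0.061, 0.705, -0.059]
contact_force: [0.7, -0.6, -1.3]
width: 0.0284
```

Call:
{"fn": "arm_command", "kwargs": {"series": [{"dp": [0,0.3,-0.03],"angular": [0,0,0],"gripper": 15},{"dp": [0,0.3,-0.03],"angular": [0,0,0],"gripper": 15},{"dp": [0,0.3,-0.03],"angular": [0,0,0],"gripper": 15},{"dp": [0,0.3,-0.03],"angular": [0,0,0],"gripper": 15},{"dp": [0,0.3,-0.03],"angular": [0,0,0],"gripper": 15},{"dp": [0,0.3,-0.03],"angular": [0,0,0],"gripper": 15},{"dp": [0,0.2,-0.03],"angular": [0,0,0],"gripper": 15},{"dp": [0,0.1,0],"angular": [0,0,0],"gripper": 15}]}}

```text
clock: 17.6
position: [0.4393, 0.2738, 0.3393]
ee_rot: [0.701, 0.058, 0.709, -0.055]
contact_force: [-0.5, -0.3, -1.7]
width: 0.0286
```

```bash
python3 - <<'E'
from h import *;from rig import *
s=get_state();go([.473,.28,.255],-9.6,s)
E
```

```text
clock 17.6 pos [0.4393 0.2738 0.3393] yaw -9.12 dp [0.699 0.093 0.278] ang [ 0.0054 -0.0075 -0.0021] w 0.0286 F [-0.49 -0.27 -1.7 ]
```

Call:
{"fn": "arm_command", "kwargs": {"series": [{"dp": [0.1,0.03,0.04],"angular": [0.005,-0.007,-0.002],"gripper": 15},{"dp": [0.13,0.03,0.04],"angular": [0,0,0],"gripper": 15},{"dp": [0.13,0.02,0.04],"angular": [0,0,0],"gripper": 15},{"dp": [0.13,0.02,0.03],"angular": [0,0,0],"gripper": 15},{"dp": [0.13,0,0],"angular": [0,0,0],"gripper": 15},{"dp": [0.08,0,0],"angular": [0,0,0],"gripper": 15},{"dp": [0,0,0],"angular": [0,0,0],"gripper": 15},{"dp": [0,0,0],"angular": [0,0,0],"gripper": 15}]}}

```text
clock: 18.6
position: [0.4592, 0.2796, 0.2469]
ee_rot: [0.703, 0.059, 0.706, -0.062]
contact_force: [0.5, -0.4, -1.4]
width: 0.0286
```

```bash
python3 - <<'E'
from h import *;from rig import *
s=get_state();go([.5774,.2654,.252],-9.6,s)
P=cloud(get_image("top"))
for n in("scene","top"):
    Q=cloud(get_image(n))
    for lo,hi in((.09,.13),(.13,.17),(.17,.21)):
        q=Q[(Q[...,2]>lo)&(Q[...,2]<hi)&(np.hypot(Q[...,0]-s["position"][0],Q[...,1]-s["position"][1])<.03)]
        if len(q):print(n,lo,len(q),q.mean(0).round(3),q.min(0).round(3),q.max(0).round(3))
# prong edges of left fork in stand frame, current top view
a=np.radians(-8.2);c,si=np.cos(a),np.sin(a)
q=P[(P[...,2]>.19)&(P[...,2]<.205)&(P[...,1]>.2)&(P[...,1]<.33)&(P[...,0]>.535)&(P[...,0]<.60)]
v=-si*q[:,0]+c*q[:,1];print("prongs v hist",np.histogram(v,bins=np.arange(.30,.37,.004)))
p=np.array([.5774,.2654]);print("grasp v",-si*p[0]+c*p[1]); p=s["position"];print("now v",-si*p[0]+c*p[1])
E
```

```text
clock 18.6 pos [0.4592 0.2796 0.2469] yaw -9.8 dp [-0.046  0.051  0.991] ang [-0.0023 -0.0024  0.003 ] w 0.0286 F [ 0.47 -0.43 -1.4 ]
scene 0.09 45 [0.458 0.279 0.111] [0.453 0.275 0.09 ] [0.462 0.283 0.129]
scene 0.13 74 [0.461 0.28  0.153] [0.451 0.272 0.131] [0.467 0.286 0.169]
scene 0.17 102 [0.462 0.28  0.189] [0.454 0.272 0.17 ] [0.468 0.286 0.209]
top 0.09 10 [0.454 0.275 0.109] [0.451 0.274 0.098] [0.458 0.278 0.126]
top 0.13 12 [0.455 0.272 0.144] [0.45  0.271 0.131] [0.459 0.274 0.154]
prongs v hist (array([ 0,  0,  0,  0, 72, 77, 72, 27,  0,  0,  0,  0,  0, 71, 67, 71, 20]), array([0.3  , 0.304, 0.308, 0.312, 0.316, 0.32 , 0.324, 0.328, 0.332,
       0.336, 0.34 , 0.344, 0.348, 0.352, 0.356, 0.36 , 0.364, 0.368]))
grasp v 0.34504055800448963
now v 0.3422160006638611
```

Call:
{"fn": "arm_command", "kwargs": {"series": [{"dp": [-0.03,0.003,0.08],"angular": [0,0,0],"gripper": 15},{"dp": [0,0.003,0.11],"angular": [0,0,0],"gripper": 15},{"dp": [0,0.003,0.11],"angular": [0,0,0],"gripper": 15},{"dp": [0,0.003,0.11],"angular": [0,0,0],"gripper": 15},{"dp": [0,0.003,0.11],"angular": [0,0,0],"gripper": 15},{"dp": [0,0.003,0.1],"angular": [0,0,0],"gripper": 15},{"dp": [0,0.003,0.05],"angular": [0,0,0],"gripper": 15},{"dp": [0,0,0],"angular": [0,0,0],"gripper": 15}]}}

```text
clock: 19.75
position: [0.5465, 0.2677, 0.2512]
ee_rot: [0.704, 0.059, 0.705, -0.062]
contact_force: [0.4, 0.6, -1.2]
width: 0.0281
```

```bash
cat > m.py <<'E'
from h import *;from rig import *
s=get_state();go([.5765,.2625,.2289],-9.6,s)
a=np.radians(-8.2);p=s["position"];print("now v",-np.sin(a)*p[0]+np.cos(a)*p[1])
E
python3 m.py
```

```text
clock 19.75 pos [0.5465 0.2677 0.2512] yaw -9.84 dp [0.185 0.001 0.254] ang [-0.0026 -0.0008  0.0023] w 0.0281 F [ 0.38  0.64 -1.22]
now v 0.3428893164432716
```

Call:
{"fn": "arm_command", "kwargs": {"series": [{"dp": [0,0.001,0.08],"angular": [0,0,0],"gripper": 15},{"dp": [0,0,0.08],"angular": [0,0,0],"gripper": 15},{"dp": [0,0,0.07],"angular": [0,0,0],"gripper": 15},{"dp": [0,0,0.03],"angular": [0,0,0],"gripper": 15},{"dp": [0.05,0,0],"angular": [0,0,0],"gripper": 15},{"dp": [0.05,0,0],"angular": [0,0,0],"gripper": 15},{"dp": [0.04,0,0],"angular": [0,0,0],"gripper": 15},{"dp": [0,0,0],"angular": [0,0,0],"gripper": 15}]}}

```text
clock: 20.75
position: [0.5777, 0.2623, 0.2328]
ee_rot: [0.703, 0.059, 0.706, -0.062]
contact_force: [-0.9, -0.5, -0.9]
width: 0.0287
```

```bash
python3 m.py; python3 - <<'E'
from rig import *
import cv2
im=get_image("scene")["image"];cv2.imwrite("pics/s6.png",cv2.resize(im[160:340,320:560],(800,600),interpolation=3))
E
```

```text
clock 20.75 pos [0.5777 0.2623 0.2328] yaw -9.78 dp [ 0.033 -0.    -0.01 ] ang [-0.002  -0.002   0.0025] w 0.0287 F [-0.93 -0.5  -0.9 ]
now v 0.3420369955615061
```

View pics/s6.png

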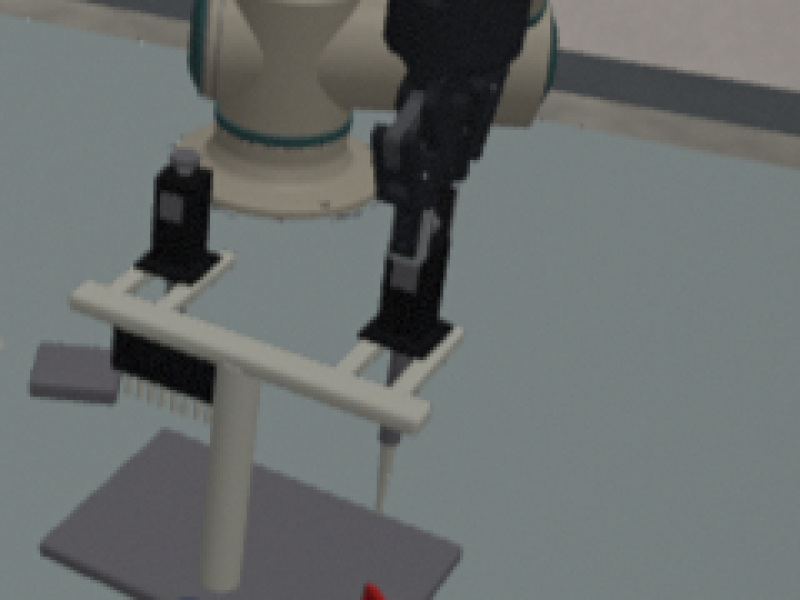

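The shaft is in the slot and the flange sits just above both prongs at crop (408,335). I lower the last 4 mm.

Call:
{"fn": "arm_command", "kwargs": {"series": [{"dp": [0.02,0,0],"angular": [0,0,0],"gripper": 15},{"dp": [0.02,0,0],"angular": [0,0,0],"gripper": 15},{"dp": [0,0,0],"angular": [0,0,0],"gripper": 15},{"dp": [0,0,0],"angular": [0,0,0],"gripper": 15},{"dp": [0,0,0],"angular": [0,0,0],"gripper": 15},{"dp": [0,0,0],"angular": [0,0,0],"gripper": 15},{"dp": [0,0,0],"angular": [0,0,0],"gripper": 15},{"dp": [0,0,0],"angular": [0,0,0],"gripper": 15}]}}

```text
clock: 21.8
position: [0.578, 0.2625, 0.2291]
ee_rot: [0.704, 0.059, 0.705, -0.061]
contact_force: [-0.7, -0.1, -1.1]
width: 0.0289
```

```bash
python3 m.py
```

```text
clock 21.8 pos [0.578  0.2625 0.2291] yaw -9.77 dp [ 0.002 -0.002 -0.013] ang [-0.0019 -0.0008  0.0019] w 0.0289 F [-0.73 -0.06 -1.11]
now v 0.34227090789370007
```

Call:
{"fn": "arm_command", "kwargs": {"series": [{"dp": [0.012,0,0],"angular": [0,0,0],"gripper": 15},{"dp": [0,0,0],"angular": [0,0,0],"gripper": 15},{"dp": [0,0,0],"angular": [0,0,0],"gripper": 15},{"dp": [0,0,0],"angular": [0,0,0],"gripper": 15},{"dp": [0,0,0],"angular": [0,0,0],"gripper": 15},{"dp": [0,0,0],"angular": [0,0,0],"gripper": 15},{"dp": [0,0,0],"angular": [0,0,0],"gripper": 15},{"dp": [0,0,0],"angular": [0,0,0],"gripper": 15}]}}

```text
clock: 22.8
position: [0.5782, 0.2626, 0.2291]
ee_rot: [0.704, 0.059, 0.705, -0.061]
contact_force: [-0.3, -0.2, 0.7]
width: 0.0288
```

```bash
python3 m.py
```

```text
clock 22.8 pos [0.5782 0.2626 0.2291] yaw -9.77 dp [ 0.001 -0.003 -0.014] ang [-0.0019  0.      0.0015] w 0.0288 F [-0.31 -0.18  0.68]
now v 0.3423446650956693
```

The stand now carries it, since the vertical force rose by about 1.8 N. I open the gripper gently.

Call:
{"fn": "arm_command", "kwargs": {"series": [{"dp": [0,0,0],"angular": [0,0,0],"gripper": 32},{"dp": [0,0,0],"angular": [0,0,0],"gripper": 36},{"dp": [0,0,0],"angular": [0,0,0],"gripper": 42},{"dp": [0,0,0],"angular": [0,0,0],"gripper": 55},{"dp": [0,0,0],"angular": [0,0,0],"gripper": 70},{"dp": [0,0,0],"angular": [0,0,0],"gripper": 80},{"dp": [0,0,0],"angular": [0,0,0],"gripper": 80},{"dp": [0,0,0],"angular": [0,0,0],"gripper": 80}]}}

```text
clock: 23.8
position: [0.5785, 0.2627, 0.2289]
ee_rot: [0.705, 0.059, 0.704, -0.061]
contact_force: [1.1, 0.3, -1.0]
width: 0.0799
```

Call:
{"fn": "arm_command", "kwargs": {"series": [{"dp": [-0.06,0,0],"angular": [0,0,0],"gripper": 80},{"dp": [-0.1,0,0],"angular": [0,0,0],"gripper": 80},{"dp": [-0.14,0,0],"angular": [0,0,0],"gripper": 80},{"dp": [-0.14,0,0],"angular": [0,0,0],"gripper": 80},{"dp": [-0.14,0,0],"angular": [0,0,0],"gripper": 80},{"dp": [-0.14,0,0],"angular": [0,0,0],"gripper": 80},{"dp": [-0.14,0,0],"angular": [0,0,0],"gripper": 80},{"dp": [-0.1,0,0],"angular": [0,0,0],"gripper": 80}]}}

```text
clock: 24.8
position: [0.5789, 0.2631, 0.3537]
ee_rot: [0.706, 0.06, 0.703, -0.06]
contact_force: [-0.1, 0.4, 0.3]
width: 0.0798
```

```bash
python3 m.py; python3 - <<'E'
from h import *;from rig import *
s=get_state();w=get_image("wrist");P=cloud(w,tool(s)@w["mount"]);I=w["image"]
for lo,hi in((.262,.274),(.2,.21),(.275,.29)):
    m=((P[...,2]>lo)&(P[...,2]<hi)&(I.max(-1)<(200 if lo>.27 else 80))&(abs(P[...,1]-.264)<.05)&(abs(P[...,0]-.576)<.06)).astype(np.uint8)
    m=cv2.morphologyEx(m,cv2.MORPH_OPEN,np.ones((5,5)));r=P[m>0]
    if len(r):print(lo,len(r),np.median(r[:,2]),cv2.minAreaRect(r[:,:2].astype(np.float32)))
d=get_image("top");Q=cloud(d);p=Q[278:322,440:487].reshape(-1,3);r=p[(p[:,2]>.058)&(p[:,2]<.072)];print("beaker",cv2.minEnclosingCircle(r[:,:2].astype(np.float32)))
a=get_image("scene")["image"]
cv2.imwrite("pics/s7.png",np.hstack([cv2.resize(a[160:340,320:560],(400,300),interpolation=3),cv2.resize(I,(400,300))]))
E
```

```text
clock 24.8 pos [0.5789 0.2631 0.3537] yaw -9.77 dp [ 1.04  -0.009 -0.024] ang [-0.0019  0.0033 -0.0003] w 0.0798 F [-0.08  0.43  0.32]
now v 0.3429587218846866
0.262 1217 0.26877126892184655 ((0.5767050385475159, 0.262306809425354), (0.028843557462096214, 0.029684504494071007), 79.6454086303711)
0.2 878 0.20526390432905622 ((0.5787269473075867, 0.2715761959552765), (0.02377665601670742, 0.04306526482105255), 78.89707946777344)
0.275 806 0.28118515097028346 ((0.5763537883758545, 0.2617155611515045), (0.019284607842564583, 0.01896597258746624), 80.72826385498047)
beaker ((0.4911462366580963, -0.298963725566864), 0.030220285058021545)
```

View pics/s7.png

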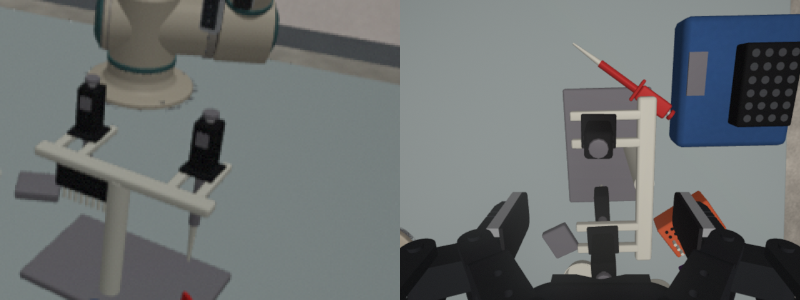

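The pipette hangs upright in its fork, with its flange on both prongs at crop (205,168), and the gripper is clear. All checks agree, so I hand in.

```bash
python3 -c "
from rig import *
print(sign_off())"
```

```text
the job is handed in; nothing more can be done
None
```

The rinse dry run is done and handed in at about 25 s on the robot's clock, well under the 53 s limit. No verdict was reported.

- **Rinse:** I took the black single-tip pipette from the +y fork and lowered its tip to about z = 0.033 m inside the white small beaker. It stayed there for a little over a second, and I saw no sign of the pipette touching the beaker.
- **Pipette:** It hangs back in the same fork, about 3 mm from where it started. Its flange top is at 0.205 m, as before, and it looks upright in the final picture.
- **Beaker:** Its centre measures (0.491, -0.299), unchanged to within a millimetre of the starting measurement.
- **Gripper:** It is open and about 70 mm above the pipette, touching nothing.

No check failed. Single force readings wander by about 1 N. To confirm the stand was carrying the pipette, I relied on the vertical force changing from -1.1 to +0.7 N, plus the pictures. I did not re-measure the bystanders at the end; the carrying path stayed clear of them, and the ones in the final picture look undisturbed.

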